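Set the squeeze-release length stop and bring the profile up to it

ROBOT

A 6-joint arm with a two-finger parallel gripper is mounted at the origin on the work surface. World frame = base frame: x ahead of the robot, y to its left, z up, the work surface at z = 0. Lengths are in mm, angles in rad, forces in N, time in s.
With the tool pointing down it reaches from about 300 to 750 mm from the base axis. Payload 8.5 kg.
Tool frame: the origin (TCP) lies at the very end of the fingers, on their centre line; the grasp point (between the pads) lies 19 mm behind it (r.hold_point_z is the distance from the TCP to the grasp point, in mm); x points along the fingers, y is the direction in which the jaws open and shut, and the axes are right-handed (so a half turn about x gives the same grasp; the last joint's range is limited). The gripper opens to 85 mm and grips with 20 to 120 N. Pads are 22 mm wide; open, the fingers measure 114 mm over their backs; the gripper's body (76 mm by 85 mm) begins 54 mm behind the grasp point. The pads swing forward as they close: fully open they stand 13 mm farther back than shut.
Start: joints at [-1.47, 0.381, 1.297, -0, 1.464, -0.215], TCP at [170.811, -522.785, 231.322] pointing down, gripper open.
Joint ranges: [-3.11, 3.11], [-0.89, 2.33], [0.22, 2.48], [-1.42, 4.56], [0.17, 2.85], [-2.88, 2.88]. Speed limits (rad/s): [2.39, 2.39, 3.14, 3.14, 3.14, 3.14].

INTERFACE

Orientations are given as a unit quaternion [x, y, z, w].
In Python, from cell import readout, snapshot, order, r gives the robot as it stands.
- The arm moves only by the tool move_arm, never from a script. Its arguments are lists of equal length, an entry for each row: "offset": the shift along the world's x, y, z in m, a list of three; "turn": the turn about the world's z in rad; "hand": the closure, from 0 (fully open) to 1 (shut). In form: {"offset": [[dx, dy, dz], ...], "turn": [turn, ...], "hand": [hand, ...]}. A call has 1 to 5 rows; each row shifts and turns the pose as measured when the row begins; what a row does not reach is not made up. A row lasts 1/12 s, in which the tool goes at most 41.7 mm and 7.16 degrees, less where a joint would pass 70% of its speed; a pose out of reach is approached as far as the arm can. A call with a gripper value outside its range is refused whole. The fingers move at their own pace and stop on an object; "grip_force" is the grip in N (left out, the last holds). Time passes only in rows, so rows that do not move let the fingers close. It gives the time, the measured TCP pose, the force and the opening at its end, in the units of the state.
- readout.read_state(): the state, without advancing time (a new reading comes with each control period).
- snapshot(name): name is "scene" or "top"; returns a dict with "pixels" (400x640x3 uint8, red, green, blue), "fx", "fy", "cx", "cy" (pixels), "R" (3x3) and "t" (3): a world point X has camera coordinates R X + t. Camera axes: x right, y down, z forward; pixel columns grow to the right and rows downward; lengths in mm; the calibration is good to about 2 mm. A picture is of the moment at which its call begins. There is no depth.
- order.hand_in(): hands the job in, once; it reports no verdict.
The state is a dict: "time_s": time; "joint_positions": joint angles; "joint_vel": joint speeds; "joint_torque": joint torques, N m; "tcp_pos": TCP position; "eef_rot": TCP orientation; "contact_force": force on the tool from outside, world axes, zero at the start; "wrist_torque": the same for the moment, N m; "gripper_width": finger opening in mm.
Only numpy, scipy, OpenCV 4.12 (cv2) and the standard library are available. Lean on these libraries where they do the work, as an engineer would, in place of code of your own. Each camera call takes 0.05 s, during which the arm holds its last target. There are 200 camera calls.

TASK

On the cutting jig, squeeze the length stop's two orange side buttons together, slide the stop along its fence to the red tag and make it click locked in the notch there (the notch is somewhere within the width of the tag, so feel for it). Then slide the short aluminium profile, without lifting it, flat against the fence and right up against the stop. Leave the tape measure, the jar and the screwdriver where they are.

Things in the scene. Friction and masses are not known exactly. Their poses are not given: they have to be found in the camera images.
- jig: Length-stop jig, bolted to the bench: grey plate 250 x 460 x 6 mm, spanning x -160..+90, y -260..+200 mm of its origin, which lies on the bench surface under the middle of the fence's width. The fence, a channel 60 mm wide and 36 mm high above the bench, runs along its y, from -250 to +190 mm. z up; -x is the robot's side.
- fence_mid (a point): Point on the fence's outer face on the robot's side (-x), 30 mm from the jig's origin, half way up (21 mm above the bench); axes as the jig's. The profile must lie flat against this face.
- stop (a joint): Position of the length stop along the fence, m: 0 = parked and locked at y = +140 mm of the jig; grows as it slides towards the jig's -y; ends of travel -0.006 and 0.145. About 2 N of friction when freed, 4 to 5 N when its sprung teeth rub on the channel walls; about 1 mm of play when locked.
- stop_grip (a point): Midpoint between the stop's orange buttons, 61 mm above the bench; axes as the jig's. The stop: black block 44 (x) x 72 mm (y -52..+20 of here), 40 to 80 mm above the bench, riding over the fence. Buttons on its -x and +x sides, 26 mm (y) wide, 44 to 78 mm above the bench; 62 mm over both faces when out, 46 mm squeezed fully. Keep fingers above the fence top (36 mm).
- stop_face (a point): Point on the stop's aluminium arm that the profile's end must meet: on its face looking to the jig's -y, 52 mm towards -y and 55 mm towards -x from stop_grip, 21 mm above the bench; axes as the jig's. The arm is 12 mm thick (y), spans x -78..-32 mm of the jig, from 10 to 53 mm above the bench.
- button_near (a joint): Press depth of the button on the -x (robot's) side, m: 0 = out, 0.008 = fully in; spring 3.6 N when out, 8.4 N fully in. It carries a round 8 mm steel tooth, which locks in a 10 mm wide notch inside the fence channel and is clear of it when pressed more than 5.5 mm. Both teeth must be clear for the stop to slide, so centre the squeeze to about 1 mm.
- button_far (a joint): The same for the button on the +x side. Let go over a notch, the tooth springs out and locks; let go beside a notch, it rests on the channel wall with the button about 5.5 mm in; then pushing the stop along, on its block or arm, makes it click home when it comes over the notch, and the stop moves no farther.
- tag_red: Red tag, 30 (x) x 24 (y) x 3 mm, fixed flat on the plate on the fence's +x side, 52 mm from the fence's middle; origin at the middle of its underside, axes as the jig's. The stop's locking notch (10 mm wide, inside the channel) lies somewhere within the tag's width, up to 7 mm off its middle. A white and a blue tag mark two other notches (40 mm spacing).
- profile: Loose offcut of aluminium window profile, 36 (x) x 110 (y) x 30 (z) mm, about 0.25 kg, lying on the plate on the robot's side of the fence, roughly along it but turned a little and some cm off it. Origin: middle of its underside.
- profile_lead (a point): The profile's leading corner: on its fence-side (+x) face at its +y end, half way up.
- profile_tail (a point): The profile's trailing corner: on its fence-side (+x) face at its -y end, half way up.
- tape_measure: Yellow rounded tape measure, 40 x 55 x 36 mm, loose on the plate. Origin: middle of its underside. Leave alone.
- jar: Jar with a blue cap, 64 mm across, 100 mm high, loose on the bench. Origin: middle of its underside. Leave alone.
- screwdriver: Screwdriver lying loose on the bench, about 200 mm long. Leave alone.

How it is judged (in metres and radians):
On the way, in this order (a step that is already met when the one before it is completed fails the run):
1. both buttons are squeezed in together (more than 5 mm each) (value of joint each of button_near, button_far above 0.005 m), for 0.1 s.
2. the stop is locked in the notch at the red tag (its button centre within 12 mm of the tag's middle along the fence), both buttons out again (y of stop_grip in the frame of tag_red between -0.012 and 0.012 m and value of joint each of button_near, button_far below 0.002 m), for 0.2 s.
3. the profile lies flat against the fence and up against the stop (y of profile_lead in the frame of stop_face between -0.004 and 0.003 m and x of each of profile_lead, profile_tail in the frame of jig above -0.034 m and angle between profile's own z axis and vertical below 0.05 rad), for 0.2 s.
At the end, for the whole second after the job is handed in: The stop stands locked in the notch at the red tag (its button centre within 12 mm of the tag's middle along the fence, both buttons out to within 2 mm); the profile lies on the plate at rest, its end within 4 mm of the stop's face and both its corners within 4 mm of the fence (all of step 2 and all of step 3 and linear speed of profile below 0.01 m/s); the robot touches nothing.
It fails at once if the tape measure is shifted by more than 30 mm (distance of tape_measure from where it was at the start of the episode above 0.03 m).
It fails at once if the jar is shifted by more than 30 mm (distance of jar from where it was at the start of the episode above 0.03 m).
It fails at once if the screwdriver is shifted by more than 30 mm (distance of screwdriver from where it was at the start of the episode above 0.03 m).
It fails at once if the profile is lifted more than 12 mm off the plate (z of profile in the frame of jig above 0.018 m).
It also fails if it takes over 67 s, if anything falls off the work surface, if the arm or the gripper's body presses on something with over 40 N, if the wrist force passes 120 N, or if a joint passes its speed limit or range.

## Working session

There is one attempt and no reset: what is moved stays moved. The work goes in short steps, Python scripts to look and compute and a tool call to move; the robot and the scene stay as the last step left them, time stands still between calls to the robot, and variables do not carry over. Pictures are saved under pics/ and viewed, about 8 in all and at most 12, crops included, and the job is handed in when it is done.

Besides the shell and the picture viewer there is one more tool, called as name(argument=value, ...) on one line, values as JSON. move_arm: Moves the arm, as the interface text tells. Its arguments: {"type":"object","properties":{"offset":{"type":"array"},"turn":{"type":"array"},"hand":{"type":"array"},"grip_force":{"type":"number"}},"required":["offset","turn","hand"]}

```bash
mkdir -p pics; ls
python3 - <<'E'
from cell import readout, snapshot
import cv2
for n in ("top","scene"):
    s=snapshot(n); cv2.imwrite(f"pics/{n}0.png",s["pixels"][:,:,::-1])
    print(n,{k:s[k] for k in s if k!="pixels"})
print(readout.read_state())
E
```

```text
pics
top {'fx': 515.6096143554266, 'fy': 515.6096143554266, 'cx': 323.60592931509774, 'cy': 199.75586494681167, 'R': array([[ 2.14895817e-04, -9.99856223e-01, -1.69554296e-02],
       [-9.90206145e-01,  2.15443513e-03, -1.39596376e-01],
       [ 1.39612835e-01,  1.68193693e-02, -9.90063314e-01]]), 't': array([  -6.57944964,  540.16259625, 1477.37009156])}
scene {'fx': 510.226110353441, 'fy': 510.226110353441, 'cx': 316.5555426843196, 'cy': 194.923414076269, 'R': array([[-0.75088279,  0.66012824,  0.02014304],
       [ 0.39445146,  0.47272551, -0.7879966 ],
       [-0.52970094, -0.58374763, -0.61535   ]]), 't': array([ 415.12747837, -146.0650845 , 1988.23933609])}
{'time_s': 0.1, 'joint_positions': array([-1.47029431e+00,  3.81089153e-01,  1.29815643e+00, -1.74433255e-05,
        1.46364696e+00, -2.15318124e-01]), 'joint_vel': array([-0.00077604, -0.00290106, -0.00228214, -0.00017221,  0.00040025,
        0.00216606]), 'joint_torque': array([ 3.95351672e-03, -4.49222946e+01, -2.31654793e+01, -2.52743685e-04,
        3.61365870e-03, -6.65190250e-07]), 'tcp_pos': array([ 170.78347333, -522.52199093,  230.80435718]), 'eef_rot': array([ 0.69832902,  0.11165562, -0.69828852,  0.11073727]), 'contact_force': array([-0.43328741,  0.12828213, -0.47517172]), 'wrist_torque': array([0.00715355, 0.00111838, 0.01847685]), 'gripper_width': 85.57004404873813}
```

View pics/top0.png

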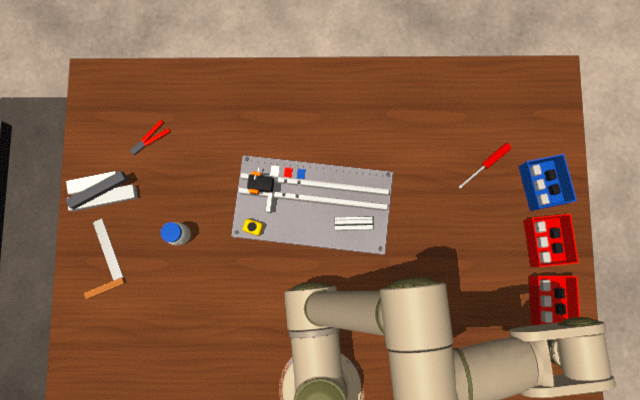

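View pics/scene0.png

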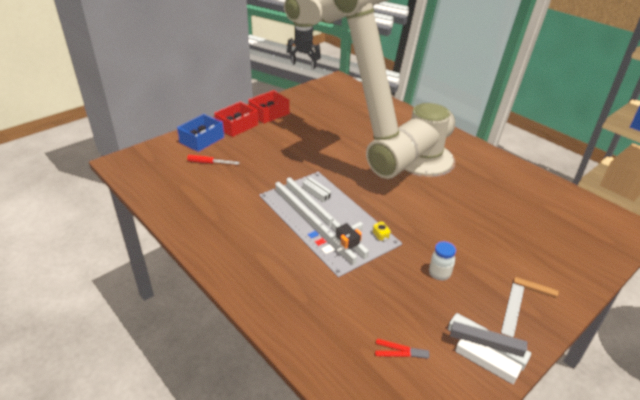

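The top view shows the jig plate with corners at about (243,156), (392,172), (385,254) and (233,237). The stop is at (262,184), the red tag at (289,172), the profile at (354,223) and the tape at (254,227). I'll rectify this view to the bench plane.

```bash
cat > h.py <<'E'
import numpy as np, cv2
from cell import readout, snapshot
def ray(s,u,v,z):
    """pixel -> world point at height z"""
    R,t=s["R"],s["t"]; c=-R.T@t
    d=R.T@np.array([(u-s["cx"])/s["fx"],(v-s["cy"])/s["fy"],1.]); return c+d*(z-c[2])/d[2]
def proj(s,X):
    p=s["R"]@np.asarray(X,float)+s["t"]; return np.array([s["fx"]*p[0]/p[2]+s["cx"],s["fy"]*p[1]/p[2]+s["cy"]])
def rect(s,T,z,x0,x1,y0,y1,k=2):
    """rectified crop in frame T=(x,y,yaw), at height z; k px/mm; up=+x, left=+y"""
    c,n=np.cos(T[2]),np.sin(T[2])
    w=[(x1,y1),(x1,y0),(x0,y0),(x0,y1)]
    src=np.float32([proj(s,[T[0]+c*a-n*b,T[1]+n*a+c*b,z]) for a,b in w])
    W,H=int((y1-y0)*k),int((x1-x0)*k)
    M=cv2.getPerspectiveTransform(src,np.float32([(0,0),(W,0),(W,H),(0,H)]))
    return cv2.warpPerspective(s["pixels"],M,(W,H),flags=cv2.INTER_CUBIC)
E
python3 - <<'E'
from h import *
s=snapshot("top")
im=s["pixels"].astype(int)
sat=im.max(2)-im.min(2)
hsv=cv2.cvtColor(s["pixels"],cv2.COLOR_RGB2HSV)
m=((sat<45)&(im.max(2)>90)).astype(np.uint8)
m[:, :200]=0; m[:,420:]=0; m[:130]=0; m[270:]=0
m=cv2.morphologyEx(m,cv2.MORPH_OPEN,np.ones((3,3)))
n,l,st,_=cv2.connectedComponentsWithStats(m)
i=1+st[1:,4].argmax(); print(st[i])
cn=max(cv2.findContours((l==i).astype(np.uint8),0,1)[0],key=len)
pts=np.float32([ray(s,*p[0],6)[:2] for p in cn])
(rc,sz,a)=cv2.minAreaRect(cv2.convexHull(pts)); print(rc,sz,a)
yaw=np.deg2rad(a); yaw=(yaw+np.pi/4)%(np.pi/2)-np.pi/4
c,n=np.cos(yaw),np.sin(yaw)
# plate centre is (-35,-30) in jig
T=(rc[0]+35*c-30*n,rc[1]+35*n+30*c,yaw); print("jig",T)
r=rect(s,T,6,-180,110,-280,220,1.6)
cv2.imwrite("pics/rect6.png",r[:,:,::-1])
E
```

```text
[  232   155   161   100 11646]
(532.5746459960938, 27.581039428710938) (460.3179016113281, 251.60076904296875) 83.34310150146484
jig (np.float64(570.816388097649), np.float64(53.321458248888305), np.float64(-0.1161847967705052))
```

View pics/rect6.png

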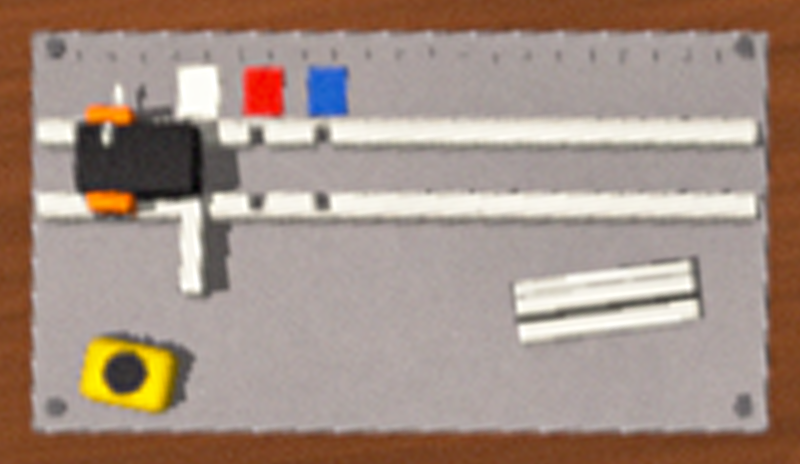

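The plate fit gives 460.3 x 251.6 mm, which is good. The red tag sits at (264,91) in the rectified view, which is jig y of about 55. Dark notch marks show in the channel walls near u=256. Next I'll rectify at z=36, the top height of both the fence and the profile.

Run:
```python
from h import *
from scipy.spatial.transform import Rotation as Ro
s=snapshot("top"); T=(570.8,53.3,-0.116)
r=rect(s,T,36,-180,110,-280,220,1.6); 
hsv=cv2.cvtColor(r,cv2.COLOR_RGB2HSV); J=lambda u,v:(round(110-v/1.6,1),round(220-u/1.6,1))
w=((hsv[...,2]>195)&(hsv[...,1]<40)).astype(np.uint8)
cs,_=cv2.findContours(w,0,1)
for c in cs:
    if cv2.contourArea(c)>300:
        (u,v),sz,a=cv2.minAreaRect(c); b=cv2.boundingRect(c); print("white",J(u,v),np.array(sz)/1.6,a,"bbox x/y",J(b[0],b[1]),J(b[0]+b[2],b[1]+b[3]))
# profile region: box below fence right
p=w.copy(); p[:225]=0; p[:, :450]=0; pts=np.argwhere(p)[:,::-1].astype(np.float32)
(u,v),sz,a=cv2.minAreaRect(pts); print("profile",J(u,v),np.array(sz)/1.6,a)
cv2.imwrite("pics/rect36.png",r[:,:,::-1])
# tag
r6=rect(s,T,8,-180,110,-280,220,1.6); h6=cv2.cvtColor(r6,cv2.COLOR_RGB2HSV)
t=((h6[...,0]<5)|(h6[...,0]>174))&(h6[...,1]>150)&(np.arange(r6.shape[0])[:,None]<140)
q=np.argwhere(t); print("tag",J(q[:,1].mean(),q[:,0].mean()),np.ptp(q,axis=0)/1.6)
r61=rect(s,T,75,-60,60,60,200,3); h=cv2.cvtColor(r61,cv2.COLOR_RGB2HSV)
o=((h[...,0]>7)&(h[...,0]<18)&(h[...,1]>150)).astype(np.uint8); q=np.argwhere(o)
n,l,st,ce=cv2.connectedComponentsWithStats(o)
for i in range(1,n):
    if st[i,4]>60: print("button z75: x",60-ce[i,1]/3,"y",200-ce[i,0]/3,st[i,:4]/3)
# notch profile along fence walls
g=r.mean(2)
for v in range(60,146,6): print(v, J(0,v)[0], g[v,225:350:5].astype(int))
S=readout.read_state(); print(Ro.from_quat(S["eef_rot"]).as_matrix().round(3))
```

```text
white (-93.3, -158.5) [ 12.10124016 110.89360237] 82.40535736083984 bbox x/y (-81.2, -103.8) (-106.2, -213.8)
white (-71.7, -155.7) [ 20.50617933 109.41093445] 82.303955078125 bbox x/y (-56.9, -101.9) (-88.8, -211.2)
white (-47.5, 108.5) [55.66941261 35.70584297] 88.60282135009766 bbox x/y (-19.4, 126.9) (-75.6, 90.0)
white (-21.9, 71.5) [13.69814634 27.36344337] 86.98721313476562 bbox x/y (-15.0, 85.0) (-29.4, 56.9)
white (-21.2, 175.3) [15.    33.125] 90.0 bbox x/y (-13.8, 191.9) (-29.4, 158.1)
white (-20.9, -97.2) [ 15.625 303.125] 90.0 bbox x/y (-13.1, 54.4) (-29.4, -249.4)
white (23.8, -118.1) [ 15.  262.5] 90.0 bbox x/y (31.2, 13.1) (15.6, -250.0)
white (23.8, 180.0) [15.  22.5] 90.0 bbox x/y (31.2, 191.2) (15.6, 168.1)
white (33.3, 67.1) [93.1226635  39.38055277] 27.89727020263672 bbox x/y (64.4, 105.6) (15.6, 16.9)
profile (-80.4, -156.9) [ 37.78024197 110.87247849] 82.68098449707031
tag (np.float64(52.8), np.float64(55.2)) [29.375 23.75 ]
button z75: x 0.2543773213067553 y 194.05470072513202 [  0.   0.  13. 120.]
button z75: x 25.579786456047977 y 138.94939300862953 [46.3333
[... 1192 characters left out ...]
9  87  88  88  97 145 162 162 163 158
 122 112 111 114 113 110 109]
120 35.0 [178 156 162 162 156 131 114 106 109 113 109  90 104 148 160 164 162 154
 126 109 109 111 115 105 108]
126 31.2 [186 180 185 175 174 180 182 190 189 178 171 155 155 179 189 184 185 179
 156 155 161 161 178 177 176]
132 27.5 [198 228 232 223 205 224 188 193 193 211 231 228 219 222 226 226 225 227
 226 193 166 177 216 231 227]
138 23.8 [195 247 242 240 240 246 153 105 111 207 242 241 241 240 241 241 241 245
 224 141  94 122 204 249 244]
144 20.0 [181 250 243 243 249 249 157  78  79 201 241 243 242 249 250 250 245 244
 226 122  74 100 198 253 250]
[[-0.     0.311 -0.951]
 [ 0.001 -0.951 -0.311]
 [-1.    -0.001 -0.   ]]
```

View pics/rect36.png

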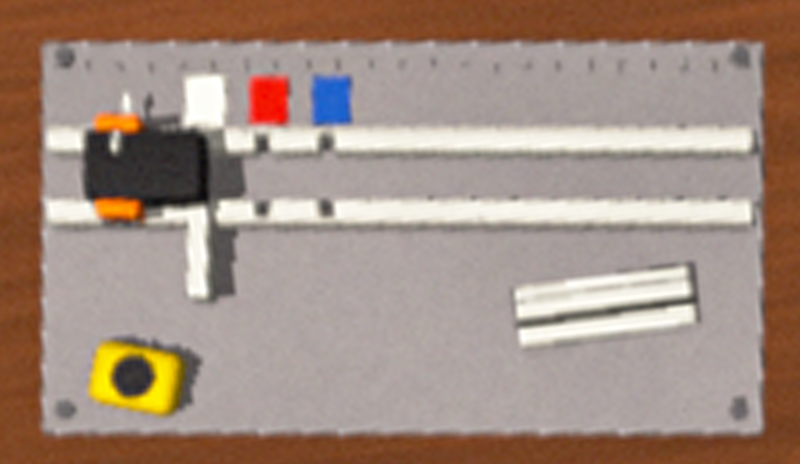

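move_arm(offset=[[0.0208,0.0357,0],[0.0208,0.0357,0],[0.0208,0.0357,0],[0.0208,0.0357,0],[0.0208,0.0357,0]], turn=[0.057,0.057,0.057,0.057,0.057], hand=[0,0,0,0,0])

```text
time_s: 0.62
tcp_pos: [272.5, -344.3, 228.2]
eef_rot: [-0.675, -0.21, 0.676, -0.209]
contact_force: [0.3, -0.6, 0.5]
gripper_width: 85.2
```

move_arm(offset=[[0.0208,0.0357,0],[0.0208,0.0357,0],[0.0208,0.0357,0],[0.0208,0.0357,0],[0.0208,0.0357,0]], turn=[0.057,0.057,0.057,0.057,0.057], hand=[0,0,0,0,0])

```text
time_s: 1.03
tcp_pos: [374.9, -162.7, 228.3]
eef_rot: [-0.637, -0.308, 0.637, -0.307]
contact_force: [1.8, -0.7, -0.8]
gripper_width: 85.5
```

move_arm(offset=[[0.0208,0.0357,0],[0.0208,0.0357,0],[0.0208,0.0357,0],[0.0208,0.0357,0],[0.0208,0.0357,0]], turn=[0.057,0.057,0.057,0.057,0.057], hand=[0,0,0,0,0])

```text
time_s: 1.45
tcp_pos: [477.3, 19.0, 228.9]
eef_rot: [-0.584, -0.399, 0.584, -0.399]
contact_force: [0.7, -0.8, 0.2]
gripper_width: 85.1
```

move_arm(offset=[[0.0208,0.0357,0],[0.0208,0.0357,0],[0.0208,0.0357,0],[0.0208,0.0357,0],[0.0208,0.0357,0]], turn=[0.057,0.057,0.057,0.057,0.057], hand=[0,0,0,0,0])

```text
time_s: 1.87
tcp_pos: [579.2, 200.6, 228.5]
eef_rot: [-0.517, -0.482, 0.518, -0.482]
contact_force: [0.4, -0.3, 0.1]
gripper_width: 85.7
```

move_arm(offset=[[0.008,-0.0083,-0.03],[0,0,-0.03],[0,0,-0.03],[0,0,-0.03],[0,0,0]], turn=[-0.045,0,0,0,0], hand=[0,0,0,0,0])

```text
time_s: 2.28
tcp_pos: [590.2, 201.6, 103.3]
eef_rot: [0.527, 0.473, -0.523, 0.474]
contact_force: [-0.5, -0.3, -1.1]
gripper_width: 85.5
```

```bash
cat >> h.py <<'E'
def st(T=(570.8,53.3,-0.116)):
    from scipy.spatial.transform import Rotation as Ro
    S=readout.read_state(); p=S["tcp_pos"]; c,n=np.cos(T[2]),np.sin(T[2]); d=p[:2]-np.array(T[:2])
    y=Ro.from_quat(S["eef_rot"]).as_matrix()[:,1]; f=S["contact_force"]
    print("t",S["time_s"],"jig xyz",np.round([c*d[0]+n*d[1],-n*d[0]+c*d[1],p[2]],1),"yaw-jig",round(np.arctan2(y[1],y[0])-T[2],3),
     "Fjig",np.round([c*f[0]+n*f[1],-n*f[0]+c*f[1],f[2]],1),"w",round(S["gripper_width"],1),"j6",round(S["joint_positions"][5],2))
E
python3 - <<'E'
from h import *
st()
s=snapshot("scene"); im=cv2.resize(s["pixels"][170:290,270:430],None,fx=5,fy=5,interpolation=2)
cv2.imwrite("pics/sc1.png",im[:,:,::-1])
E
```

```text
t 2.2833 jig xyz [  2.1 149.6 103.3] yaw-jig 0.012 Fjig [-0.5 -0.4 -1.1] w 85.5 j6 0.24
```

View pics/sc1.png

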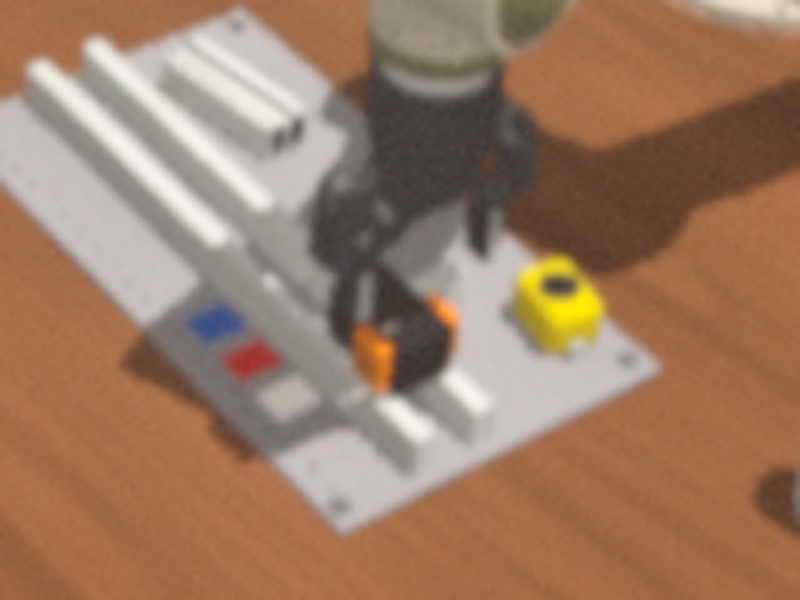

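The gripper stands over the stop in the crop at (400,300), with its fingers either side of the orange buttons. I'll centre it and lower.

move_arm(offset=[[-0.0027,-0.0094,0],[0,0,0],[0,0,-0.025],[0,0,-0.025],[0,0,0]], turn=[-0.012,0,0,0,0], hand=[0,0,0,0,0])

```text
time_s: 2.75
tcp_pos: [593.4, 190.7, 66.3]
eef_rot: [0.537, 0.464, -0.521, 0.475]
contact_force: [-0.5, 0.3, -0.7]
gripper_width: 85.3
```

```bash
python3 -c "
from h import *
st()"
```

```text
t 2.75 jig xyz [  6.5 139.1  66.3] yaw-jig -0.003 Fjig [-0.6  0.3 -0.7] w 85.3 j6 0.24
```

move_arm(offset=[[0,0,0],[0,0,0]], turn=[0,0], hand=[0,0])

```text
time_s: 2.92
tcp_pos: [594.8, 190.3, 70.2]
eef_rot: [0.538, 0.463, -0.519, 0.475]
contact_force: [0.0, -0.4, -0.5]
gripper_width: 85.3
```

```bash
python3 -c "
from h import *
from scipy.spatial.transform import Rotation as Ro
st(); S=readout.read_state(); print(S['joint_positions'],S['joint_vel'],S['wrist_torque'],Ro.from_quat(S['eef_rot']).as_matrix().round(3))"
```

```text
t 2.9167 jig xyz [  8.  138.9  70.2] yaw-jig -0.004 Fjig [ 0.1 -0.4 -0.5] w 85.3 j6 0.24
[1.19980540e-01 6.44234628e-01 1.32839701e+00 1.12837190e-03
 1.13720467e+00 2.39111091e-01] [-0.00415001 -0.03286006 -0.03445279 -0.00062652  0.02318541 -0.00103161] [ 0.00774145 -0.01352839 -0.02137362] [[ 0.031  0.992 -0.119]
 [ 0.005 -0.119 -0.993]
 [-0.999  0.031 -0.009]]
```

move_arm(offset=[[0,0,0],[0,0,0],[0,0,0]], turn=[0,0,0], hand=[0,0,0])

```text
time_s: 3.17
tcp_pos: [596.8, 190.4, 75.2]
eef_rot: [0.541, 0.461, -0.517, 0.477]
contact_force: [0.6, 0.2, -0.3]
gripper_width: 85.7
```

```bash
python3 -c "
from h import *
from scipy.spatial.transform import Rotation as Ro
st(); S=readout.read_state(); print(S['joint_vel'],Ro.from_quat(S['eef_rot']).as_matrix().round(3))"
```

```text
t 3.1667 jig xyz [  9.9 139.2  75.2] yaw-jig -0.004 Fjig [ 0.6  0.3 -0.3] w 85.7 j6 0.24
[-0.00049803 -0.01685094 -0.01258316  0.00120985  0.00872019 -0.00078517] [[ 0.039  0.992 -0.119]
 [ 0.006 -0.12  -0.993]
 [-0.999  0.038 -0.01 ]]
```

move_arm(offset=[[0,0,0],[0,0,0],[0,0,0],[0,0,0],[0,0,0]], turn=[0,0,0,0,0], hand=[0,0,0,0,0])

```text
time_s: 3.58
tcp_pos: [597.3, 190.7, 76.9]
eef_rot: [0.541, 0.461, -0.517, 0.477]
contact_force: [0.1, -0.9, -0.8]
gripper_width: 85.3
```

```bash
python3 -c "
from h import *
from scipy.spatial.transform import Rotation as Ro
st(); S=readout.read_state(); print(S['joint_vel'],S['joint_torque'],Ro.from_quat(S['eef_rot']).as_matrix().round(3))
s=snapshot('scene'); im=cv2.resize(s['pixels'][100:290,270:470],None,fx=3,fy=3,interpolation=2)
cv2.imwrite('pics/sc2.png',im[:,:,::-1])"
```

```text
t 3.5833 jig xyz [ 10.4 139.5  76.9] yaw-jig -0.004 Fjig [ 0.2 -0.8 -0.8] w 85.3 j6 0.24
[ 0.00201938 -0.00076059  0.00111923 -0.00022443  0.0004042   0.0010242 ] [ 2.48039527e-03 -5.45058811e+01 -1.97427374e+01  2.82027642e-03
 -1.18378541e-01 -7.82991634e-06] [[ 0.041  0.992 -0.119]
 [ 0.006 -0.119 -0.993]
 [-0.999  0.04  -0.011]]
```

View pics/sc2.png

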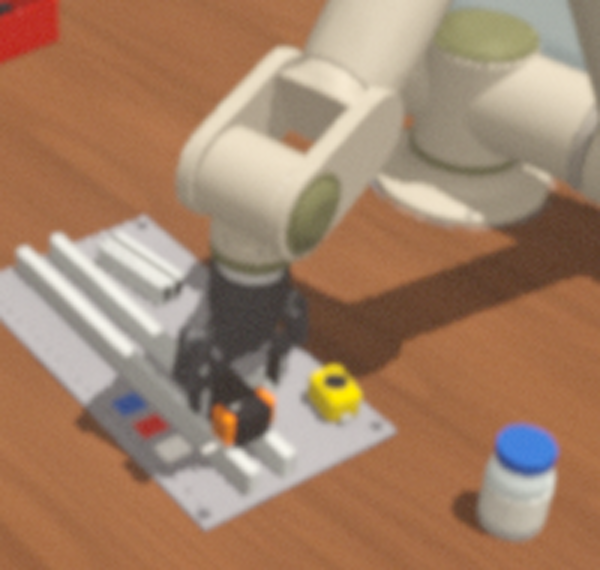

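Now it has settled, at z=77 with a 0.04 rad tilt, and the crop shows the fingers free beside the stop. I'll test slow, small rows.

move_arm(offset=[[-0.005,0.001,0.005],[-0.005,0.001,0.005]], turn=[0,0], hand=[0,0])

```text
time_s: 3.8
tcp_pos: [586.8, 192.4, 86.2]
eef_rot: [0.541, 0.461, -0.517, 0.477]
contact_force: [0.1, 0.3, 0.6]
gripper_width: 85.4
```

```bash
cat >> h.py <<'E'
    X=Ro.from_quat(S["eef_rot"]).as_matrix()[:,0]; print("  tilt",X[:2].round(3),"vel",S["joint_vel"].round(3)[1:5])
E
python3 -c "
from h import *
st()"
```

```text
t 3.8 jig xyz [ -0.2 140.1  86.2] yaw-jig -0.004 Fjig [0.1 0.3 0.6] w 85.4 j6 0.24
  tilt [0.039 0.006] vel [-0.147  0.107 -0.003  0.049]
```

move_arm(offset=[[0,0,0]], turn=[0], hand=[0])

```text
time_s: 3.88
tcp_pos: [586.2, 192.8, 87.3]
eef_rot: [0.541, 0.461, -0.517, 0.477]
contact_force: [1.1, -0.3, -0.1]
gripper_width: 85.4
```

```bash
python3 -c "
from h import *
st()"
```

```text
t 3.8833 jig xyz [ -0.9 140.3  87.3] yaw-jig -0.004 Fjig [ 1.2 -0.2 -0.1] w 85.4 j6 0.25
  tilt [0.04  0.006] vel [ 0.009 -0.002 -0.002 -0.006]
```

move_arm(offset=[[0.0022,-0.0003,-0.006],[0,0,-0.006],[0,0,-0.006],[0,0,-0.006]], turn=[0,0,0,0], hand=[0,0,0,0])

```text
time_s: 4.22
tcp_pos: [588.8, 192.7, 63.0]
eef_rot: [0.542, 0.461, -0.516, 0.478]
contact_force: [0.2, -0.6, -0.0]
gripper_width: 85.2
```

```bash
python3 -c "
from h import *
st()"
```

```text
t 4.2167 jig xyz [  1.8 140.6  63. ] yaw-jig -0.003 Fjig [ 0.3 -0.6 -0. ] w 85.2 j6 0.24
  tilt [0.043 0.006] vel [ 0.1    0.081  0.    -0.176]
```

move_arm(offset=[[0,0,0],[0,0,0]], turn=[0,0], hand=[0,0])

```text
time_s: 4.38
tcp_pos: [588.0, 192.5, 60.4]
eef_rot: [0.541, 0.461, -0.517, 0.477]
contact_force: [-0.8, 0.4, -0.3]
gripper_width: 85.2
```

```bash
python3 -c "
from h import *
st()"
```

```text
t 4.3833 jig xyz [  1.  140.3  60.4] yaw-jig -0.004 Fjig [-0.8  0.3 -0.3] w 85.2 j6 0.24
  tilt [0.039 0.006] vel [ 0.018  0.011 -0.    -0.009]
```

move_arm(offset=[[0.0005,0,-0.005],[0,0,-0.005],[0,0,-0.005],[0,0,0],[0,0,0]], turn=[0,0,0,0,0], hand=[0,0,0,0,0])

```text
time_s: 4.8
tcp_pos: [588.6, 192.4, 43.3]
eef_rot: [0.541, 0.462, -0.517, 0.477]
contact_force: [-0.5, 0.1, -0.5]
gripper_width: 85.4
```

```bash
python3 -c "
from h import *
st()"
```

```text
t 4.8 jig xyz [  1.5 140.3  43.3] yaw-jig -0.004 Fjig [-0.5  0.1 -0.5] w 85.4 j6 0.24
  tilt [0.039 0.006] vel [ 0.011  0.01   0.001 -0.008]
```

move_arm(offset=[[0,0,0],[0,0,0],[0,0,0]], turn=[0,0,0], hand=[0.33,0.33,0.33], grip_force=25)

```text
time_s: 5.05
tcp_pos: [588.5, 192.5, 43.8]
eef_rot: [0.54, 0.462, -0.517, 0.477]
contact_force: [-1.8, -0.0, 0.3]
gripper_width: 57.0
```

```bash
python3 -c "
from h import *
st()"
```

```text
t 5.05 jig xyz [  1.5 140.3  43.8] yaw-jig -0.004 Fjig [-1.8 -0.2  0.3] w 57.0 j6 0.24
  tilt [0.039 0.006] vel [-0.002 -0.002 -0.004 -0.001]
```

move_arm(offset=[[0,0,0],[0,0,0],[0,0,0]], turn=[0,0,0], hand=[0.55,0.55,0.55], grip_force=25)

```text
time_s: 5.3
tcp_pos: [587.3, 192.7, 45.5]
eef_rot: [0.54, 0.462, -0.518, 0.476]
contact_force: [6.3, 0.6, -6.4]
gripper_width: 44.5
```

```bash
python3 -c "
from h import *
st()"
```

```text
t 5.3 jig xyz [  0.2 140.4  45.5] yaw-jig -0.003 Fjig [ 6.2  1.4 -6.4] w 44.5 j6 0.24
  tilt [0.037 0.006] vel [-0.     0.002 -0.001  0.004]
```

Both buttons are squeezed in, with the width at 44.5 mm. Now I'll slide.

move_arm(offset=[[-0.0006,-0.005,0],[-0.0008,-0.007,0],[-0.0008,-0.007,0],[-0.0008,-0.007,0],[-0.0008,-0.007,0]], turn=[0,0,0,0,0], hand=[0.55,0.55,0.55,0.55,0.55])

```text
time_s: 5.72
tcp_pos: [583.4, 158.9, 45.5]
eef_rot: [0.54, 0.463, -0.517, 0.476]
contact_force: [1.3, 2.4, 0.2]
gripper_width: 44.3
```

```bash
python3 -c "
from h import *
st()"
```

```text
t 5.7167 jig xyz [  0.3 106.3  45.5] yaw-jig -0.002 Fjig [1.  2.5 0.2] w 44.3 j6 0.18
  tilt [0.037 0.008] vel [-0.047  0.11   0.009 -0.058]
```

move_arm(offset=[[-0.0008,-0.007,0],[-0.0008,-0.007,0],[-0.0008,-0.007,0],[-0.0008,-0.007,0],[-0.0008,-0.007,0]], turn=[0,0,0,0,0], hand=[0.55,0.55,0.55,0.55,0.55])

```text
time_s: 6.13
tcp_pos: [578.8, 119.2, 45.5]
eef_rot: [0.54, 0.463, -0.517, 0.476]
contact_force: [1.9, 2.5, -0.3]
gripper_width: 44.7
```

move_arm(offset=[[-0.0005,-0.0045,0],[0,0,0],[0,0,0]], turn=[0,0,0], hand=[0.55,0.55,0.55])

```text
time_s: 6.38
tcp_pos: [577.9, 112.2, 45.4]
eef_rot: [0.54, 0.462, -0.518, 0.476]
contact_force: [0.2, 2.3, 0.6]
gripper_width: 45.0
```

```bash
python3 -c "
from h import *
st()"
```

```text
t 6.3833 jig xyz [ 0.3 59.3 45.4] yaw-jig -0.004 Fjig [-0.1  2.4  0.6] w 45.0 j6 0.1
  tilt [0.036 0.007] vel [-0.002  0.005 -0.004  0.001]
```

move_arm(offset=[[0.0003,0.003,0],[0,0,0],[0,0,0]], turn=[0,0,0], hand=[0.55,0.55,0.55])

```text
time_s: 6.63
tcp_pos: [578.3, 114.9, 45.5]
eef_rot: [0.54, 0.462, -0.518, 0.476]
contact_force: [-0.2, -1.9, 1.1]
gripper_width: 44.1
```

move_arm(offset=[[0,0,0],[0,0,0],[0,0,0],[0,0,0]], turn=[0,0,0,0], hand=[0,0,0,0])

```text
time_s: 6.97
tcp_pos: [578.9, 115.6, 45.2]
eef_rot: [0.54, 0.462, -0.517, 0.477]
contact_force: [0.2, -0.1, -0.8]
gripper_width: 85.4
```

```bash
python3 -c "
from h import *
st()"
```

```text
t 6.9667 jig xyz [ 0.8 62.8 45.2] yaw-jig -0.003 Fjig [ 0.2 -0.  -0.8] w 85.4 j6 0.11
  tilt [0.038 0.006] vel [-0.001 -0.005  0.001 -0.004]
```

move_arm(offset=[[0,0,0.012],[0,0,0.015],[0,0,0.015],[0.0,0,0.005],[0.0014,0.012,0]], turn=[0,0,0,0,0], hand=[0,0,0,0,0])

```text
time_s: 7.38
tcp_pos: [580.7, 126.9, 94.0]
eef_rot: [0.541, 0.461, -0.518, 0.476]
contact_force: [0.8, -0.3, -0.3]
gripper_width: 85.3
```

move_arm(offset=[[0.0014,0.012,0],[0.0014,0.012,0],[0.0014,0.012,0],[0,0,0],[0,0,0]], turn=[0,0,0,0,0], hand=[1,1,1,1,1])

```text
time_s: 7.8
tcp_pos: [584.4, 170.5, 91.5]
eef_rot: [0.54, 0.463, -0.517, 0.477]
contact_force: [0.7, 0.3, -0.1]
gripper_width: 25.4
```

```bash
python3 -c "
from h import *
st()
s=snapshot('top');T=(570.8,53.3,-0.116)
r61=rect(s,T,75,-60,60,0,200,3); h=cv2.cvtColor(r61,cv2.COLOR_RGB2HSV)
o=((h[...,0]>7)&(h[...,0]<18)&(h[...,1]>150)).astype(np.uint8)
n,l,s2,ce=cv2.connectedComponentsWithStats(o)
for i in range(1,n):
    if s2[i,4]>60: print('button z75: x',60-ce[i,1]/3,'y',200-ce[i,0]/3,s2[i,:4]/3)
"
```

```text
t 7.8 jig xyz [ -0.  118.   91.5] yaw-jig -0.002 Fjig [ 0.6  0.4 -0.1] w 25.4 j6 0.21
  tilt [0.037 0.006] vel [ 0.016 -0.007  0.006 -0.   ]
button z75: x 23.4351215038973 y 61.37620357634111 [125.33333333  33.          26.33333333   8.33333333]
button z75: x -24.160677966101687 y 193.86033898305084 [ 0.         76.66666667 12.66666667 15.66666667]
button z75: x -22.62713078355536 y 60.652055579429884 [123.66666667  77.33333333  31.33333333  11.33333333]
```

move_arm(offset=[[0,0,-0.012],[0,0,-0.012],[0,0,-0.012],[0,0,-0.004],[0,0,0]], turn=[0,0,0,0,0], hand=[1,1,1,1,1])

```text
time_s: 8.27
tcp_pos: [584.2, 169.6, 49.5]
eef_rot: [0.54, 0.462, -0.518, 0.476]
contact_force: [-0.3, 0.3, 0.2]
gripper_width: 0.4
```

```bash
python3 -c "
from h import *
st()"
```

```text
t 8.2667 jig xyz [ -0.2 117.   49.5] yaw-jig -0.003 Fjig [-0.4  0.3  0.2] w 0.4 j6 0.2
  tilt [0.036 0.006] vel [ 0.008  0.006 -0.001  0.002]
```

move_arm(offset=[[-0.0005,-0.005,0],[-0.0005,-0.005,0],[-0.0004,-0.004,0],[-0.0002,-0.002,0],[-0.0002,-0.002,0]], turn=[0,0,0,0,0], hand=[1,1,1,1,1])

```text
time_s: 8.68
tcp_pos: [583.0, 149.1, 51.4]
eef_rot: [0.54, 0.462, -0.517, 0.477]
contact_force: [-0.2, -0.2, -0.1]
gripper_width: -0.2
```

move_arm(offset=[[-0.0002,-0.002,0],[-0.0002,-0.002,0]], turn=[0,0], hand=[1,1])

```text
time_s: 8.85
tcp_pos: [582.8, 144.8, 51.9]
eef_rot: [0.541, 0.461, -0.517, 0.477]
contact_force: [-0.5, 1.0, -1.2]
gripper_width: 0.2
```

move_arm(offset=[[-0.0002,-0.002,0],[-0.0002,-0.002,0]], turn=[0,0], hand=[1,1])

```text
time_s: 9.02
tcp_pos: [582.4, 140.4, 52.1]
eef_rot: [0.541, 0.461, -0.517, 0.477]
contact_force: [0.1, -0.1, 0.3]
gripper_width: -0.1
```

```bash
python3 -c "
from h import *
st()"
```

```text
t 9.0167 jig xyz [ 1.5 87.8 52.1] yaw-jig -0.004 Fjig [ 0.1 -0.1  0.3] w -0.1 j6 0.15
  tilt [0.04  0.006] vel [-0.01   0.027  0.    -0.014]
```

```bash
python3 -c "
from h import *
s=snapshot('top');T=(570.8,53.3,-0.116)
r61=rect(s,T,75,-60,60,0,200,3); h=cv2.cvtColor(r61,cv2.COLOR_RGB2HSV)
o=((h[...,0]>7)&(h[...,0]<18)&(h[...,1]>150)).astype(np.uint8)
n,l,s2,ce=cv2.connectedComponentsWithStats(o)
for i in range(1,n):
    if s2[i,4]>60: print('button z75: x',60-ce[i,1]/3,'y',200-ce[i,0]/3,s2[i,:4]/3)
s=snapshot('scene')
a=cv2.resize(s['pixels'][180:280,280:400],None,fx=4,fy=4,interpolation=2)
b=cv2.resize(r61,(480,288)); cv2.imwrite('pics/p3.png',np.vstack([a,b])[:,:,::-1])
"
```

```text
button z75: x 45.612052730696796 y 40.23728813559322 [158.33333333   7.33333333   3.66666667  16.66666667]
```

View pics/p3.png

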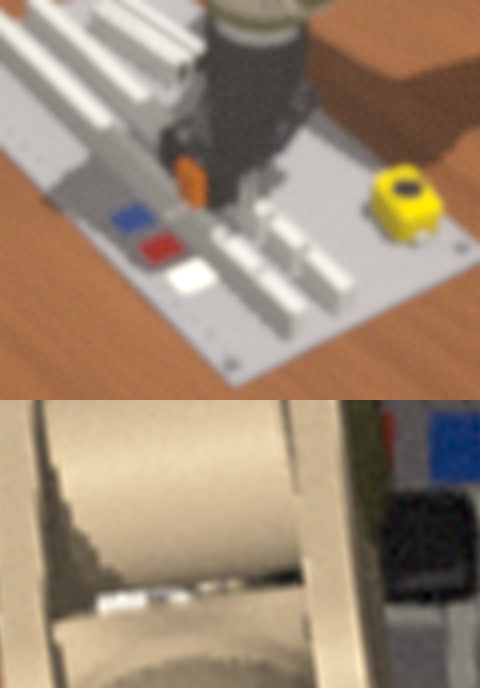

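The crop shows the finger behind the block, and the block front is now at jig y of about 1–3, so the stop may have moved. I'll push on gently and read the force each time.

move_arm(offset=[[-0.0002,-0.0015,0]], turn=[0], hand=[1])

```text
time_s: 9.2
tcp_pos: [582.3, 139.3, 52.2]
eef_rot: [0.541, 0.462, -0.516, 0.477]
contact_force: [1.2, 13.3, -0.5]
gripper_width: 0.0
```

move_arm(offset=[[-0.0002,-0.0015,0]], turn=[0], hand=[1])

```text
time_s: 9.28
tcp_pos: [582.3, 139.4, 52.2]
eef_rot: [0.543, 0.462, -0.516, 0.476]
contact_force: [2.8, 14.8, -1.5]
gripper_width: -0.3
```

move_arm(offset=[[-0.0002,-0.0015,0]], turn=[0], hand=[1])

```text
time_s: 9.37
tcp_pos: [582.4, 139.5, 52.3]
eef_rot: [0.543, 0.463, -0.514, 0.475]
contact_force: [3.0, 9.6, -1.7]
gripper_width: 0.1
```

The stop holds against about 14 N at jig y of about 56, which matches the notch I measured. I'll retreat, check the buttons, and head for the profile.

move_arm(offset=[[0.0006,0.005,0],[0.0006,0.005,0.01],[0,0,0.015],[0,0,0.02],[0,0,0.02]], turn=[0,0,0,0,0], hand=[1,1,1,1,1])

```text
time_s: 9.78
tcp_pos: [581.0, 151.0, 114.7]
eef_rot: [0.54, 0.465, -0.517, 0.474]
contact_force: [0.2, 0.4, 0.9]
gripper_width: 0.2
```

move_arm(offset=[[-0.016,-0.016,0.005],[-0.016,-0.016,0],[-0.016,-0.016,0],[-0.016,-0.016,0],[-0.016,-0.016,0]], turn=[-0.1,-0.112,-0.112,-0.112,-0.112], hand=[0.3,0.3,0.3,0.3,0.3])

```text
time_s: 10.2
tcp_pos: [502.0, 71.3, 124.8]
eef_rot: [0.651, 0.293, -0.626, 0.314]
contact_force: [-0.3, -0.9, -0.2]
gripper_width: 59.4
```

move_arm(offset=[[-0.016,-0.016,0],[-0.016,-0.016,0],[-0.014,-0.018,0],[-0.012,-0.02,0],[-0.01,-0.02,0]], turn=[-0.112,-0.112,-0.112,-0.112,-0.112], hand=[0.3,0.3,0.3,0.3,0.3])

```text
time_s: 10.62
tcp_pos: [429.0, -21.0, 125.5]
eef_rot: [0.707, 0.092, -0.69, 0.121]
contact_force: [0.6, 0.5, -0.3]
gripper_width: 59.7
```

```bash
python3 -c "
from h import *
st()
s=snapshot('top');T=(570.8,53.3,-0.116)
r61=rect(s,T,75,-60,60,0,200,3); h=cv2.cvtColor(r61,cv2.COLOR_RGB2HSV)
o=((h[...,0]>7)&(h[...,0]<18)&(h[...,1]>150)).astype(np.uint8)
n,l,s2,ce=cv2.connectedComponentsWithStats(o)
for i in range(1,n):
    if s2[i,4]>60: print('button z75: x',60-ce[i,1]/3,'y',200-ce[i,0]/3,s2[i,:4]/3)
"
```

```text
t 10.6167 jig xyz [-132.3  -90.3  125.5] yaw-jig -1.153 Fjig [ 0.6  0.6 -0.3] w 59.7 j6 0.97
  tilt [ 0.03  -0.037] vel [-0.179  0.276 -0.046 -0.086]
button z75: x 0.30338807739852314 y 194.04540982365853 [  0.   0.  13. 120.]
button z75: x 25.97857677902622 y 54.61647940074906 [131.33333333  27.          29.          14.33333333]
button z75: x -25.39411764705882 y 53.654411764705884 [131.          78.33333333  29.66666667  15.33333333]
```

The buttons read ±25.7 mm (fully out) at y of about 55.7, so the stop is locked. Next is the profile.

move_arm(offset=[[-0.001,-0.016,0],[-0.001,-0.016,0],[-0.001,-0.016,0],[-0.001,-0.016,0],[0,0,0]], turn=[-0.11,-0.11,-0.11,-0.08,0], hand=[0.3,0.3,0.3,0.3,0.3])

```text
time_s: 11.08
tcp_pos: [422.9, -91.1, 126.4]
eef_rot: [0.71, -0.066, -0.7, -0.032]
contact_force: [0.2, -0.8, -0.1]
gripper_width: 60.1
```

move_arm(offset=[[0,0,0],[0,0,-0.012],[0,0,-0.015],[0,0,-0.015],[0,0,-0.015]], turn=[0,0,0,0,0], hand=[0.3,0.3,0.3,0.3,0.3])

```text
time_s: 11.5
tcp_pos: [424.7, -89.5, 70.5]
eef_rot: [0.713, -0.063, -0.698, -0.027]
contact_force: [0.9, -0.2, -0.4]
gripper_width: 59.5
```

```bash
python3 -c "
from h import *
st()"
```

```text
t 11.5 jig xyz [-128.6 -158.8   70.5] yaw-jig -1.583 Fjig [ 0.9 -0.1 -0.4] w 59.5 j6 1.27
  tilt [ 0.018 -0.052] vel [ 0.329  0.233 -0.022 -0.568]
```

move_arm(offset=[[0,0,-0.012],[0,0,-0.012],[0,0,-0.012],[0,0,-0.008],[0,0,-0.003]], turn=[0.012,0,0,0,0], hand=[0.3,0.3,0.3,0.3,0.3])

```text
time_s: 11.92
tcp_pos: [424.1, -84.6, 19.8]
eef_rot: [0.713, -0.052, -0.699, -0.018]
contact_force: [0.1, 1.0, 0.2]
gripper_width: 59.8
```

```bash
python3 -c "
from h import *
st()"
```

```text
t 11.9167 jig xyz [-129.8 -154.    19.8] yaw-jig -1.554 Fjig [-0.   1.   0.2] w 59.8 j6 1.27
  tilt [ 0.017 -0.05 ] vel [ 0.072  0.032 -0.006 -0.104]
```

move_arm(offset=[[0.004,-0.001,-0.002],[0.005,-0.0006,0],[0.006,-0.0007,0],[0.006,-0.0007,0],[0.006,-0.0007,0]], turn=[-0.015,0,0,0,0], hand=[0.3,0.3,0.3,0.3,0.3])

```text
time_s: 12.33
tcp_pos: [453.1, -86.7, 18.4]
eef_rot: [0.712, -0.056, -0.7, -0.022]
contact_force: [-0.7, -0.1, -1.0]
gripper_width: 59.7
```

move_arm(offset=[[0.005,-0.0006,0],[0.005,-0.0006,0],[0.004,-0.0005,0]], turn=[0,0,0], hand=[0.3,0.3,0.3])

```text
time_s: 12.58
tcp_pos: [469.5, -88.7, 19.0]
eef_rot: [0.712, -0.056, -0.699, -0.021]
contact_force: [-1.7, -0.2, -0.9]
gripper_width: 59.7
```

```bash
python3 -c "
from h import *
st()"
```

```text
t 12.5833 jig xyz [ -84.2 -152.8   19. ] yaw-jig -1.565 Fjig [-1.7 -0.4 -0.9] w 59.7 j6 1.31
  tilt [ 0.016 -0.05 ] vel [ 0.057 -0.148  0.003  0.093]
```

move_arm(offset=[[0.002,-0.0002,0],[0.002,-0.0002,0]], turn=[0,0], hand=[0.3,0.3])

```text
time_s: 12.75
tcp_pos: [474.3, -89.3, 19.0]
eef_rot: [0.712, -0.056, -0.699, -0.021]
contact_force: [-1.1, 0.4, -0.9]
gripper_width: 59.7
```

move_arm(offset=[[0.0015,-0.0002,0],[0.0015,-0.0002,0]], turn=[0,0], hand=[0.3,0.3])

```text
time_s: 12.92
tcp_pos: [476.7, -89.4, 18.9]
eef_rot: [0.712, -0.056, -0.7, -0.021]
contact_force: [-9.5, 1.1, 6.7]
gripper_width: 59.9
```

```bash
python3 -c "
from h import *
st()"
```

```text
t 12.9167 jig xyz [ -77.  -152.6   18.9] yaw-jig -1.565 Fjig [-9.5  0.   6.7] w 59.9 j6 1.31
  tilt [ 0.014 -0.05 ] vel [ 0.017 -0.034 -0.008  0.062]
```

The profile is against the fence: contact came at x=-77, as predicted. Now around behind its tail.

move_arm(offset=[[-0.005,0.0006,0],[-0.006,0.0007,0.005],[0,0,0.015],[0,0,0.015],[0,0,0.015]], turn=[0,0,0,0,0], hand=[0.3,0.3,0.3,1,1])

```text
time_s: 13.33
tcp_pos: [462.6, -87.4, 69.1]
eef_rot: [0.71, -0.055, -0.701, -0.022]
contact_force: [0.3, -0.2, 0.3]
gripper_width: 36.5
```

move_arm(offset=[[0.004,-0.015,0.003],[0.005,-0.018,0],[0.005,-0.018,0],[0.005,-0.018,0],[0.005,-0.015,0]], turn=[0,0,0,0,0], hand=[1,1,1,1,1])

```text
time_s: 13.75
tcp_pos: [486.1, -172.4, 78.5]
eef_rot: [0.713, -0.055, -0.698, -0.019]
contact_force: [-0.6, -0.3, 0.6]
gripper_width: -0.1
```

```bash
python3 -c "
from h import *
st()
T=(570.8,53.3,-0.116);s=snapshot('top');r=rect(s,T,36,-180,110,-280,220,1.6)
cv2.imwrite('pics/p4.png',r[:,:,::-1])"
```

```text
t 13.75 jig xyz [ -58.  -233.9   78.5] yaw-jig -1.561 Fjig [-0.6 -0.4  0.6] w -0.1 j6 1.15
  tilt [ 0.019 -0.052] vel [ 0.135 -0.305  0.02   0.145]
```

View pics/p4.png

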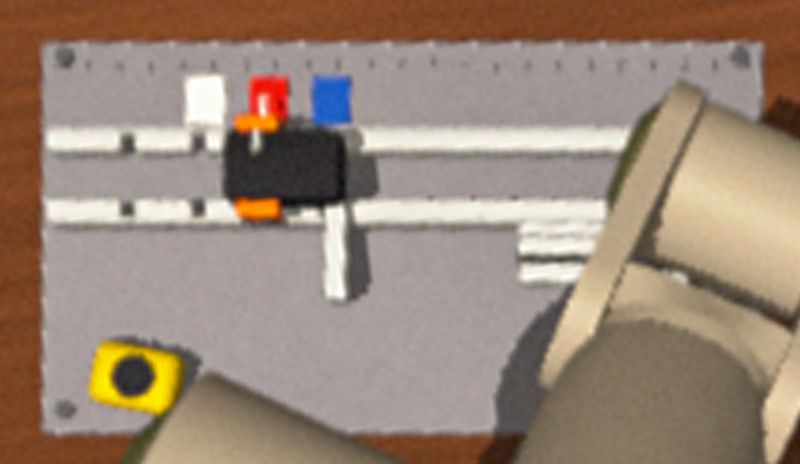

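The stop's buttons are at (257,165) in the view, beside the red tag. The profile lies flat on the fence with its lead end at u≈518, which is y≈-104. I'll lower behind its tail.

move_arm(offset=[[0.0065,-0.011,-0.005],[0,0,-0.01],[0,0,-0.013],[0,0,-0.013],[0,0,-0.01]], turn=[-0.01,0,0,0,0], hand=[1,1,1,1,1])

```text
time_s: 14.22
tcp_pos: [494.1, -188.0, 30.0]
eef_rot: [0.717, -0.063, -0.694, -0.023]
contact_force: [-0.1, 0.3, 0.7]
gripper_width: -0.2
```

```bash
python3 -c "
from h import *
st()"
```

```text
t 14.2167 jig xyz [ -48.3 -248.5   30. ] yaw-jig -1.576 Fjig [-0.2  0.3  0.7] w -0.2 j6 1.15
  tilt [ 0.028 -0.058] vel [ 0.179  0.117 -0.01  -0.312]
```

move_arm(offset=[[0,0,-0.006],[0,0,-0.003],[0.0006,0.005,0],[0.0009,0.008,0],[0.0009,0.008,0]], turn=[0,0,0,0,0], hand=[1,1,1,1,1])

```text
time_s: 14.63
tcp_pos: [495.2, -165.5, 20.6]
eef_rot: [0.717, -0.063, -0.694, -0.023]
contact_force: [-0.1, 0.0, 0.4]
gripper_width: -0.2
```

```bash
python3 -c "
from h import *
st()"
```

```text
t 14.6333 jig xyz [ -49.7 -226.1   20.6] yaw-jig -1.578 Fjig [-0.1 -0.   0.4] w -0.2 j6 1.19
  tilt [ 0.028 -0.058] vel [-0.033  0.054 -0.018 -0.024]
```

move_arm(offset=[[0.0009,0.008,0],[0.0009,0.008,0],[0.0009,0.008,0],[0.0009,0.008,0],[0.0009,0.008,0]], turn=[0,0,0,0,0], hand=[1,1,1,1,1])

```text
time_s: 15.05
tcp_pos: [500.7, -120.4, 22.2]
eef_rot: [0.717, -0.063, -0.693, -0.022]
contact_force: [0.6, -1.1, -0.4]
gripper_width: -0.1
```

```bash
python3 -c "
from h import *
st()"
```

```text
t 15.05 jig xyz [ -49.5 -180.7   22.2] yaw-jig -1.577 Fjig [ 0.7 -1.  -0.4] w -0.1 j6 1.28
  tilt [ 0.03 -0.06] vel [-0.017  0.033 -0.016 -0.008]
```

move_arm(offset=[[0.0009,0.008,-0.0004],[0.0009,0.008,-0.0004],[0.0009,0.008,-0.0004],[0.0009,0.008,-0.0004],[0.0007,0.006,0]], turn=[0,0,0,0,0], hand=[1,1,1,1,1])

```text
time_s: 15.47
tcp_pos: [506.0, -78.4, 21.3]
eef_rot: [0.718, -0.063, -0.693, -0.021]
contact_force: [-0.4, -1.8, 0.2]
gripper_width: 0.1
```

move_arm(offset=[[0.0004,0.003,0],[0.0003,0.002,0]], turn=[0,0], hand=[1,1])

```text
time_s: 15.63
tcp_pos: [506.8, -71.8, 21.3]
eef_rot: [0.718, -0.063, -0.693, -0.021]
contact_force: [-1.6, -1.8, 2.0]
gripper_width: -0.1
```

```bash
python3 -c "
from h import *
st()
T=(570.8,53.3,-0.116);s=snapshot('top');r=rect(s,T,36,-110,70,-160,110,3)
cv2.imwrite('pics/p5.png',r[:540,:800,::-1])"
```

```text
t 15.6333 jig xyz [ -49.1 -131.6   21.3] yaw-jig -1.574 Fjig [-1.4 -2.   2. ] w -0.1 j6 1.38
  tilt [ 0.032 -0.061] vel [ 0.001 -0.001 -0.006  0.005]
```

View pics/p5.png

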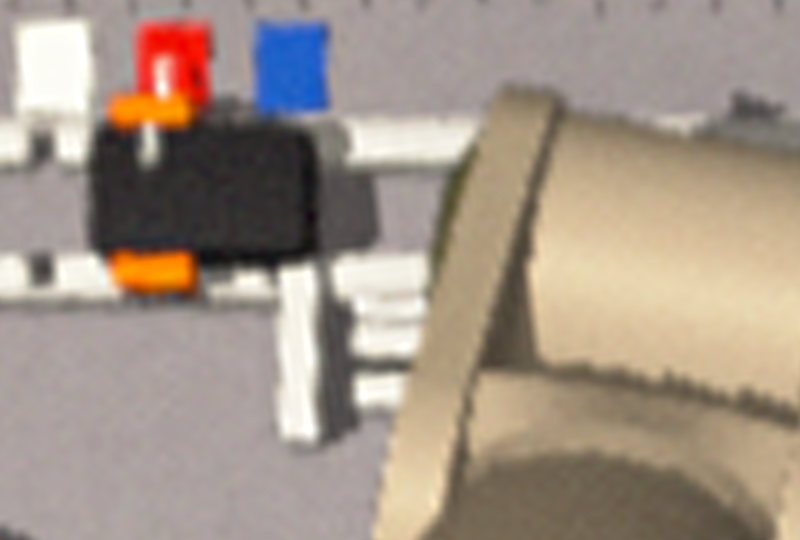

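The profile's lead end is at (352,330), about 10 mm short of the arm at (318,350). I'll creep up to contact.

move_arm(offset=[[0.0003,0.003,0],[0.0003,0.0025,0],[0.0002,0.002,0]], turn=[0,0,0], hand=[1,1,1])

```text
time_s: 15.93
tcp_pos: [507.7, -64.1, 21.2]
eef_rot: [0.718, -0.063, -0.693, -0.021]
contact_force: [0.0, -2.5, 1.1]
gripper_width: -0.1
```

move_arm(offset=[[0.0002,0.0015,0]], turn=[0], hand=[1])

```text
time_s: 16.02
tcp_pos: [507.9, -62.5, 21.2]
eef_rot: [0.718, -0.063, -0.693, -0.021]
contact_force: [-1.1, -2.2, 1.8]
gripper_width: 0.0
```

move_arm(offset=[[0.0002,0.0015,0]], turn=[0], hand=[1])

```text
time_s: 16.1
tcp_pos: [508.0, -61.0, 21.2]
eef_rot: [0.718, -0.063, -0.693, -0.021]
contact_force: [-1.1, -2.7, 2.1]
gripper_width: 0.2
```

move_arm(offset=[[0.0002,0.0015,0]], turn=[0], hand=[1])

```text
time_s: 16.18
tcp_pos: [508.2, -59.7, 21.2]
eef_rot: [0.718, -0.063, -0.693, -0.021]
contact_force: [-2.2, -4.1, 1.0]
gripper_width: -0.1
```

move_arm(offset=[[0.0002,0.0015,0]], turn=[0], hand=[1])

```text
time_s: 16.27
tcp_pos: [508.4, -58.4, 21.2]
eef_rot: [0.718, -0.064, -0.693, -0.021]
contact_force: [-1.9, -9.5, 1.2]
gripper_width: -0.0
```

move_arm(offset=[[0.0001,0.001,0]], turn=[0], hand=[1])

```text
time_s: 16.35
tcp_pos: [508.4, -58.2, 21.2]
eef_rot: [0.718, -0.064, -0.693, -0.02]
contact_force: [-2.9, -12.7, -0.4]
gripper_width: -0.1
```

move_arm(offset=[[0,0,0],[0,0,0]], turn=[0,0], hand=[1,1])

```text
time_s: 16.52
tcp_pos: [508.3, -58.7, 21.2]
eef_rot: [0.718, -0.064, -0.693, -0.02]
contact_force: [-0.6, -1.9, 2.2]
gripper_width: -0.1
```

Solid contact, at about 12 N and stopped. I'll retreat and press the profile flat once more from the near side.

move_arm(offset=[[-0.0005,-0.005,0],[-0.0005,-0.005,0.003],[0,0,0.015],[0,0,0.015],[-0.008,0.01,0.015]], turn=[0,0,0,0,0], hand=[1,1,1,1,0.3])

```text
time_s: 16.93
tcp_pos: [498.3, -59.6, 67.9]
eef_rot: [0.716, -0.064, -0.695, -0.022]
contact_force: [-0.3, -0.0, 0.2]
gripper_width: 11.0
```

move_arm(offset=[[-0.012,0.016,0],[-0.012,0.016,0],[-0.012,0.016,0],[-0.008,0.016,0],[0,0,0]], turn=[0,0,0,0,0], hand=[0.3,0.3,0.3,0.3,0.3])

```text
time_s: 17.35
tcp_pos: [452.7, 6.1, 71.7]
eef_rot: [0.717, -0.064, -0.693, -0.024]
contact_force: [0.4, -0.6, 0.1]
gripper_width: 59.7
```

```bash
python3 -c "
from h import *
st()"
```

```text
t 17.35 jig xyz [-111.9  -60.6   71.7] yaw-jig -1.58 Fjig [ 0.4 -0.6  0.1] w 59.7 j6 1.52
  tilt [ 0.031 -0.06 ] vel [ 0.004 -0.03  -0.003 -0.002]
```

move_arm(offset=[[0.0006,0.005,-0.012],[0,0,-0.013],[0,0,-0.013],[0,0,-0.009],[0,0,-0.001]], turn=[0.009,0,0,0,0], hand=[0.3,0.3,0.3,0.3,0.3])

```text
time_s: 17.77
tcp_pos: [455.8, 9.5, 23.7]
eef_rot: [0.72, -0.06, -0.691, -0.02]
contact_force: [-0.2, -0.3, -0.2]
gripper_width: 59.9
```

move_arm(offset=[[0.005,-0.0006,0],[0.005,-0.0006,0],[0.005,-0.0006,0],[0.004,-0.0005,0],[0.002,-0.0002,0]], turn=[0,0,0,0,0], hand=[0.3,0.3,0.3,0.3,0.3])

```text
time_s: 18.18
tcp_pos: [480.7, 5.1, 25.2]
eef_rot: [0.721, -0.061, -0.69, -0.021]
contact_force: [-0.0, 0.3, 0.3]
gripper_width: 59.5
```

```bash
python3 -c "
from h import *
st()"
```

```text
t 18.1833 jig xyz [-83.9 -58.3  25.2] yaw-jig -1.571 Fjig [-0.1  0.3  0.3] w 59.5 j6 1.53
  tilt [ 0.039 -0.06 ] vel [ 0.025 -0.08   0.004  0.046]
```

move_arm(offset=[[0.002,-0.0002,-0.001],[0.0015,-0.0002,-0.001],[0.0015,-0.0002,0]], turn=[0,0,0], hand=[0.3,0.3,0.3])

```text
time_s: 18.43
tcp_pos: [487.1, 4.3, 23.7]
eef_rot: [0.721, -0.061, -0.69, -0.02]
contact_force: [-0.0, 0.1, -1.0]
gripper_width: 59.9
```

move_arm(offset=[[0.0015,-0.0002,0]], turn=[0], hand=[0.3])

```text
time_s: 18.52
tcp_pos: [487.8, 4.2, 23.5]
eef_rot: [0.72, -0.061, -0.691, -0.02]
contact_force: [-6.7, 1.3, 4.4]
gripper_width: 59.6
```

move_arm(offset=[[0.0015,-0.0002,0]], turn=[0], hand=[0.3])

```text
time_s: 18.6
tcp_pos: [487.8, 4.3, 23.3]
eef_rot: [0.719, -0.061, -0.692, -0.02]
contact_force: [-7.8, 0.4, 5.2]
gripper_width: 60.0
```

```bash
python3 -c "
from h import *
st()"
```

```text
t 18.6 jig xyz [-76.7 -58.3  23.3] yaw-jig -1.571 Fjig [-7.8 -0.5  5.2] w 60.0 j6 1.53
  tilt [ 0.035 -0.059] vel [ 0.015 -0.03  -0.004  0.06 ]
```

Flat, with contact at x=-76.7. I'll withdraw clear and check.

move_arm(offset=[[-0.006,0.0007,0],[-0.01,0.001,0],[-0.01,0.001,0.01],[-0.005,0,0.02],[0,0,0.025]], turn=[0,0,0,0,0], hand=[0.3,0.3,0.3,0.3,0.3])

```text
time_s: 19.02
tcp_pos: [451.8, 8.0, 75.7]
eef_rot: [0.716, -0.06, -0.695, -0.021]
contact_force: [-0.1, -0.4, 0.2]
gripper_width: 59.6
```

move_arm(offset=[[0,-0.02,0.025],[-0.01,-0.035,0.02],[-0.01,-0.037,0.01],[-0.01,-0.037,0.005],[-0.01,-0.037,0]], turn=[0,0,0,0,0], hand=[0.3,0.3,0.3,0.3,0.3])

```text
time_s: 19.43
tcp_pos: [410.3, -158.1, 143.1]
eef_rot: [0.719, -0.057, -0.692, -0.015]
contact_force: [0.2, -0.5, -0.6]
gripper_width: 59.8
```

move_arm(offset=[[-0.01,-0.037,0],[-0.01,-0.037,0],[-0.01,-0.037,0],[-0.01,-0.02,0],[0,0,0]], turn=[0,0,0,0,0], hand=[0.3,0.3,0.3,0.3,0.3])

```text
time_s: 19.85
tcp_pos: [364.7, -300.5, 144.4]
eef_rot: [0.721, -0.061, -0.69, -0.015]
contact_force: [-0.1, 0.5, 0.7]
gripper_width: 59.9
```

```bash
python3 -c "
from h import *
st()
T=(570.8,53.3,-0.116);s=snapshot('top')
r61=rect(s,T,75,-60,60,0,200,3); h=cv2.cvtColor(r61,cv2.COLOR_RGB2HSV)
o=((h[...,0]>7)&(h[...,0]<18)&(h[...,1]>150)).astype(np.uint8)
n,l,s2,ce=cv2.connectedComponentsWithStats(o)
for i in range(1,n):
    if s2[i,4]>60: print('button z75: x',60-ce[i,1]/3,'y',200-ce[i,0]/3)
r=rect(s,T,36,-110,70,-160,110,2.9)
cv2.imwrite('pics/p6.png',r[:,:,::-1])"
```

```text
t 19.85 jig xyz [-163.8 -375.3  144.4] yaw-jig -1.564 Fjig [-0.1  0.5  0.7] w 59.9 j6 0.75
  tilt [ 0.039 -0.067] vel [-0.003  0.011  0.009 -0.004]
button z75: x 0.158592195097377 y 194.03781523190486
button z75: x 26.173407544836117 y 56.49189857761286
button z75: x -25.491353220925205 y 56.097708603545186
```

View pics/p6.png

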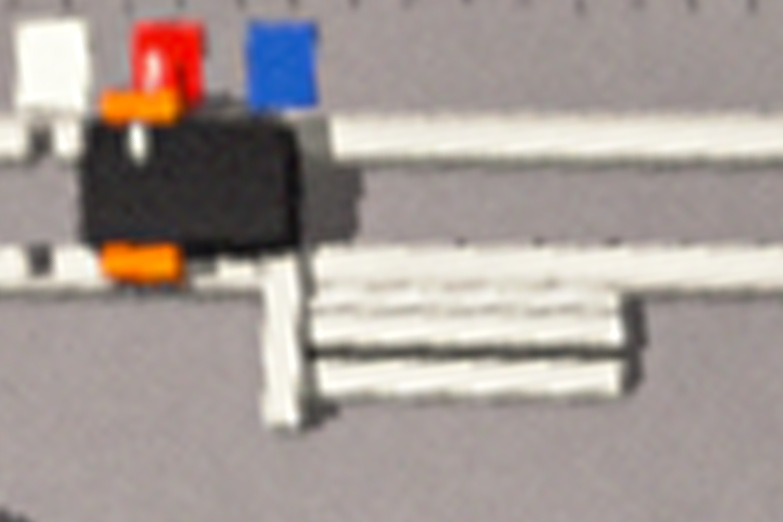

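The final view shows the stop at the red tag with its buttons at (140,105) and (143,263), both out at ±25.8 mm. The profile is flat on the fence and its end meets the arm at (308,350). The tail is at u≈622 (y≈-104.5), so the lead end is at about +5.5 and the stop face is at about 4–6 mm.

```bash
python3 -c "
from cell import order
print(order.hand_in())"
```

```text
the job is handed in; nothing more can be done
None
```

The stop is locked in the notch at the red tag and the profile lies flat against the fence, up against the stop. I handed the job in after about 20 s of the 67 s allowed; no verdict was reported.

**Stop:** I squeezed both buttons, slid the stop to about 6 mm short of the notch and let go. I then pushed on its block until it held against about 14 N. In the last picture both buttons are out (about ±25.8 mm, as at the start), and their centre is 1 to 3 mm from the tag's middle.

**Profile:** I pressed it flat on the fence, slid it along until it met the stop at about 12 N without moving further, then pressed it flat again. The last picture gives an end gap of about 0 to 1 mm. It stayed on the plate throughout.

**Disagreements and limits:**
- **Stop shift:** The stop moved about 2 mm within its notch when the profile met it, against a stated play of about 1 mm.
- **Unclear click:** No force showed while the stop slid the last few millimetres, so I took the lock from the buttons being out and the solid stop.
- **Camera offset:** The camera placed the buttons about 1.6 mm off the known parked position, so the end gap is only that precise. I relied on the contact force as well.
- **Arm settling:** One fast descent made the arm drift up by about 10 mm and left a 0.04 rad tilt, so I made the moves near parts in small rows.
- **Loose items:** The arm never came close to the tape measure, jar or screwdriver, but I did not measure their positions again at the end.

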